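# Feel along a sanded shelf edge for splinters

### The arm

A 6-joint arm with a two-finger parallel gripper is mounted at the origin on the work surface. World frame = base frame: x ahead of the robot, y to its left, z up, the work surface at z = 0. Lengths are in m, angles in rad, forces in N, time in s.
With the tool pointing down it reaches from about 0.25 to 0.775 m from the base axis. Payload 4 kg.
Tool frame: the origin (TCP) lies at the very end of the fingers, on their centre line; the grasp point (between the pads) lies 19 mm behind it; z points along the fingers, y is the direction in which the jaws open and shut (so a half turn about z gives the same grasp; the last joint's range is limited). The gripper opens to 94 mm and grips with 3 to 60 N. Pads are 16 mm wide; open, the fingers measure 119 mm over their backs; the gripper's body (75 mm by 177 mm) begins 78 mm behind the grasp point.
Start: joints at [-1.205, 0.087, 1.371, -0, 1.684, -0.103], TCP at [0.248, -0.491, 0.206] pointing down, gripper open.
Joint ranges: [-3.1, 3.1], [-0.76, 2.03], [0.27, 2.55], [-1.08, 4.22], [0.17, 2.65], [-2.57, 2.57]. Speed limits (rad/s): [2.79, 2.79, 3.14, 3.14, 3.14, 3.14].

### API

Orientations are given as a unit quaternion [x, y, z, w].
In Python, from rig import robot gives the robot as it stands.
- The arm moves only by the tool servo_tool, never from a script. Its argument "rows" is a list of rows, each an object of numbers: "tx", "ty", "tz": the shift along the tool's x, y, z in m; "rx", "ry", "rz": the turn, a rotation vector about the tool's x, y, z in rad; "gripper": the closure, from 0 (fully open) to 1 (shut). In form: [{"tx": .., "ty": .., "tz": .., "rx": .., "ry": .., "rz": .., "gripper": ..}, ...]. A call has 1 to 20 rows; each row shifts and turns the commanded pose from where the row before left it, along the tool's axes as they then stand; what a row does not reach is not made up. A row lasts 1/12 s, in which the tool goes at most 41.7 mm and 7.16 degrees, less where a joint would pass 70% of its speed; a pose out of reach is approached as far as the arm can. A call with a gripper value outside its range is refused whole. The fingers move at their own pace and stop on an object; the grip force is fixed at half the most. Time passes only in rows, so rows that do not move let the fingers close. It gives the time, the measured TCP pose, the force and the opening at its end, in the units of the state.
- robot.observe(): the state, without advancing time (a new reading comes with each control period).
- robot.read_camera(name): name is "scene" or "top" or "wrist"; returns a dict with "img" (400x640x3 uint8, blue, green, red), "range_z" (400x640 float32, m along the optical axis (not along the pixel's ray), 0 where there is no reading), "fx", "fy", "cx", "cy" (pixels), "R" (3x3) and "t" (3): a world point X has camera coordinates R X + t; the wrist camera has in their place "mount" (4x4, takes a point from camera to tool coordinates, whose origin is the TCP and whose axes are the flange's). Camera axes: x right, y down, z forward; pixel columns grow to the right and rows downward; lengths in m; the calibration is good to about 2 mm. The wrist camera is an equidistant fisheye: a pixel r from the principal point sees the ray r / f radians off the axis. A picture is of the moment at which its call begins: read the wrist's pose just before it.
- robot.sign_off(): hands the job in, once; it reports no verdict.
The state is a dict: "clock": time; "q": joint angles; "qd": joint speeds; "joint_efforts": joint torques, N m; "tcp_pos": TCP position; "ee_rot": TCP orientation; "contact_force": force on the tool from outside, world axes, zero at the start; "ft_torque": the same for the moment, N m; "opening": finger opening in m.
Only numpy, scipy, OpenCV 4.12 (cv2) and the standard library are available. Lean on these libraries where they do the work, as an engineer would, in place of code of your own. Each camera call takes 0.05 s, during which the arm holds its last target.

### The job

The front edge of the pine shelf board, the long edge nearest you, has just been sanded: feel it for splinters. Starting at the end where the red dispenser stands, run your shut fingertips along the whole length of the front top edge to the other end, keeping light contact all the way, then lift clear. The board is not screwed down, so touch it gently without pressing hard or shifting it, and leave the things standing on it where they are.

Things in the scene. Friction and masses are not known exactly. Their poses are not given: they have to be found in the camera images.
- shelf: Loose pine board 184 (x) x 520 (y) x 19 (z) mm, 0.85 kg, level on two fixed bearers: top face 57 mm above the bench. Origin: centre of underside. Own x runs from the front edge (robot side) to the back, y to the left end, z up. The front top edge is the line x = -92, z = 19 mm, y = -260 to 260 mm, rounded by 3 mm. Rigid, it does not yield: set down on it at 20 mm/s or slower. It slides if pushed hard.
- edge_left (a point): Left end of the front top edge of the board: the corner point at own (x, y, z) = (-92, 260, 19) mm of the board; axes as the board's.
- edge_right (a point): Right end of the front top edge of the board: the corner point at own (-92, -260, 19) mm of the board; axes as the board's.
- dispenser: Red plastic push-button fastener dispenser, 80 x 80 mm, 98 mm high with its white button, loose, standing on the rear part of the board near one end (left or right: this is the end to start from). Origin: centre of its underside; front towards own -x, at least 70 mm behind the front edge.
- electrical_box: Grey electrical box, 104 x 104 x 57 mm, loose, standing on the rear part of the board near the other end, at least 50 mm behind the front edge. Origin: centre of its underside.
- pipe_wrench: Steel pipe wrench, 200 mm long, 45 mm wide, 18 mm thick, lying loose along the middle of the board towards the back. Origin: underside, middle of its length; own x points along it to the jaws.
- crank_bolt: Chrome bike crank bolt, 22 mm across, 24 mm tall, 30 g, standing loose on its head in the middle part of the board, its centre 54 to 72 mm behind the front edge. Origin: centre of its underside.

How it is judged:
On the way, in this order (a step that is already met when the one before it is completed fails the run):
1. the fingertips touch the front edge in the first 45 mm at the dispenser's end (contact force between the fingers and shelf above 0.2 N and x of the grasp point in the frame of shelf between -0.117 and -0.067 m and ((y of dispenser in the frame of shelf above 0 m and y of the grasp point in the frame of shelf between 0.215 and 0.26 m) or (y of dispenser in the frame of shelf below 0 m and y of the grasp point in the frame of shelf between -0.26 and -0.215 m))).
2. the fingertips touch the front edge about 73 mm along it from the dispenser's end (give or take 15 mm) (contact force between the fingers and shelf above 0.2 N and x of the grasp point in the frame of shelf between -0.117 and -0.067 m and ((y of dispenser in the frame of shelf above 0 m and y of the grasp point in the frame of shelf between 0.1717 and 0.2017 m) or (y of dispenser in the frame of shelf below 0 m and y of the grasp point in the frame of shelf between -0.2017 and -0.1717 m))).
3. the fingertips touch the front edge about 127 mm along it from the dispenser's end (give or take 15 mm) (contact force between the fingers and shelf above 0.2 N and x of the grasp point in the frame of shelf between -0.117 and -0.067 m and ((y of dispenser in the frame of shelf above 0 m and y of the grasp point in the frame of shelf between 0.1183 and 0.1483 m) or (y of dispenser in the frame of shelf below 0 m and y of the grasp point in the frame of shelf between -0.1483 and -0.1183 m))).
4. the fingertips touch the front edge about 180 mm along it from the dispenser's end (give or take 15 mm) (contact force between the fingers and shelf above 0.2 N and x of the grasp point in the frame of shelf between -0.117 and -0.067 m and ((y of dispenser in the frame of shelf above 0 m and y of the grasp point in the frame of shelf between 0.065 and 0.095 m) or (y of dispenser in the frame of shelf below 0 m and y of the grasp point in the frame of shelf between -0.095 and -0.065 m))).
5. the fingertips touch the front edge about 233 mm along it from the dispenser's end (give or take 15 mm) (contact force between the fingers and shelf above 0.2 N and x of the grasp point in the frame of shelf between -0.117 and -0.067 m and ((y of dispenser in the frame of shelf above 0 m and y of the grasp point in the frame of shelf between 0.0117 and 0.0417 m) or (y of dispenser in the frame of shelf below 0 m and y of the grasp point in the frame of shelf between -0.0417 and -0.0117 m))).
6. the fingertips touch the front edge about 287 mm along it from the dispenser's end (give or take 15 mm) (contact force between the fingers and shelf above 0.2 N and x of the grasp point in the frame of shelf between -0.117 and -0.067 m and ((y of dispenser in the frame of shelf above 0 m and y of the grasp point in the frame of shelf between -0.0417 and -0.0117 m) or (y of dispenser in the frame of shelf below 0 m and y of the grasp point in the frame of shelf between 0.0117 and 0.0417 m))).
7. the fingertips touch the front edge about 340 mm along it from the dispenser's end (give or take 15 mm) (contact force between the fingers and shelf above 0.2 N and x of the grasp point in the frame of shelf between -0.117 and -0.067 m and ((y of dispenser in the frame of shelf above 0 m and y of the grasp point in the frame of shelf between -0.095 and -0.065 m) or (y of dispenser in the frame of shelf below 0 m and y of the grasp point in the frame of shelf between 0.065 and 0.095 m))).
8. the fingertips touch the front edge about 393 mm along it from the dispenser's end (give or take 15 mm) (contact force between the fingers and shelf above 0.2 N and x of the grasp point in the frame of shelf between -0.117 and -0.067 m and ((y of dispenser in the frame of shelf above 0 m and y of the grasp point in the frame of shelf between -0.1483 and -0.1183 m) or (y of dispenser in the frame of shelf below 0 m and y of the grasp point in the frame of shelf between 0.1183 and 0.1483 m))).
9. the fingertips touch the front edge about 447 mm along it from the dispenser's end (give or take 15 mm) (contact force between the fingers and shelf above 0.2 N and x of the grasp point in the frame of shelf between -0.117 and -0.067 m and ((y of dispenser in the frame of shelf above 0 m and y of the grasp point in the frame of shelf between -0.2017 and -0.1717 m) or (y of dispenser in the frame of shelf below 0 m and y of the grasp point in the frame of shelf between 0.1717 and 0.2017 m))).
10. the fingertips touch the front edge in the last 45 mm at the other end (contact force between the fingers and shelf above 0.2 N and x of the grasp point in the frame of shelf between -0.117 and -0.067 m and ((y of dispenser in the frame of shelf above 0 m and y of the grasp point in the frame of shelf between -0.26 and -0.215 m) or (y of dispenser in the frame of shelf below 0 m and y of the grasp point in the frame of shelf between 0.215 and 0.26 m))).
At the end, for the whole second after the job is handed in: The front edge has been touched along its whole length (from within 45 mm of the dispenser's end to within 45 mm of the other, in order); the board is at rest within 12 mm of where it was, and the things on it within 15 mm of where they were (distance of shelf from where it was at the start of the episode below 0.012 m and linear speed of shelf below 0.01 m/s and distance of each of dispenser, electrical_box, pipe_wrench, crank_bolt from where it was at the start of the episode below 0.015 m).
It fails at once if the board is pressed or struck with more than 40 N (contact force between the fingers and shelf above 40 N).
It fails at once if the board is lifted, tipped or shifted by more than 12 mm (distance of shelf from where it was at the start of the episode above 0.012 m or angle between shelf's own z axis and vertical above 0.05 rad).
It fails at once if a thing on the board is lifted, knocked over or moved by more than 15 mm (distance of any of dispenser, electrical_box, pipe_wrench, crank_bolt from where it was at the start of the episode above 0.015 m or angle between any of dispenser, electrical_box, pipe_wrench, crank_bolt's own z axis and vertical above 0.3 rad).
It also fails if it takes over 64 s, if anything falls off the work surface, if the arm or the gripper's body presses on something with over 40 N, if the wrist force passes 120 N, or if a joint passes its speed limit or range.

## Working session

There is one attempt and no reset: what is moved stays moved. The work goes in short steps, Python scripts to look and compute and a tool call to move; the robot and the scene stay as the last step left them, time stands still between calls to the robot, and variables do not carry over. Pictures are saved under pics/ and viewed, and the job is handed in when it is done.

Besides the shell and the picture viewer there is one more tool, called after "Request:" as name(argument=value, ...) on one line, values as JSON. servo_tool: Moves the arm, as the interface text tells. Its arguments: {"type":"object","properties":{"rows":{"type":"array"}},"required":["rows"]}

```bash
mkdir -p pics; ls; python3 - <<'E'
from rig import robot
import cv2,numpy as np
s=robot.observe()
print({k:np.round(v,4) for k,v in s.items()})
for n in ["top","scene"]:
    c=robot.read_camera(n); cv2.imwrite(f"pics/{n}0.png",c["img"]); np.savez(f"{n}0.npz",**c)
    print(n,c["fx"],c["fy"],c["cx"],c["cy"],np.round(c["R"],3),c["t"])
E
```

```text
pics
{'clock': np.float64(0.0), 'q': array([-1.2051,  0.0879,  1.3722, -0.    ,  1.6836, -0.1031]), 'qd': array([-0.0002, -0.002 ,  0.    ,  0.0023, -0.0008,  0.0022]), 'joint_efforts': array([-8.00000e-04, -3.40176e+01, -3.02430e+01,  7.17000e-02,
        3.30000e-02, -2.00000e-04]), 'tcp_pos': array([ 0.2483, -0.4901,  0.2043]), 'ee_rot': array([ 9.727e-01,  2.323e-01, -1.000e-04, -1.100e-03]), 'contact_force': array([ 0.469 ,  0.2429, -0.5947]), 'ft_torque': array([-0.0398, -0.0041, -0.0013]), 'opening': np.float64(0.0937)}
top 365.3260857950102 365.3260857950102 321.75722437385446 197.82020989572163 [[ 0.015 -1.    -0.006]
 [-0.988 -0.014 -0.151]
 [ 0.151  0.008 -0.989]] [-0.00664865  0.56638232  0.82129254]
scene 476.92290368635946 476.92290368635946 326.3246235322591 193.25434203418774 [[ 0.517  0.856  0.011]
 [ 0.647 -0.383 -0.659]
 [-0.56   0.348 -0.752]] [-0.30472159 -0.3027593   1.31333139]
```

View pics/top0.png

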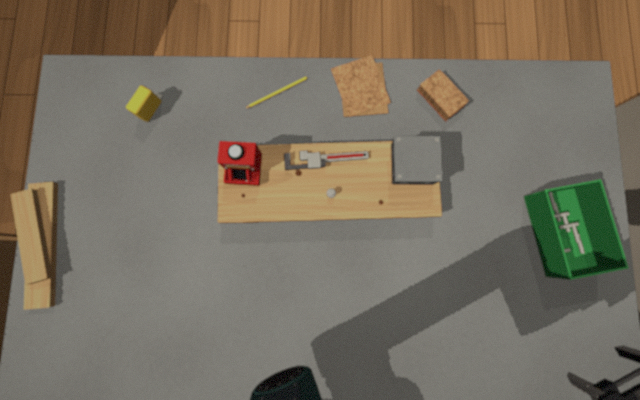

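View pics/scene0.png

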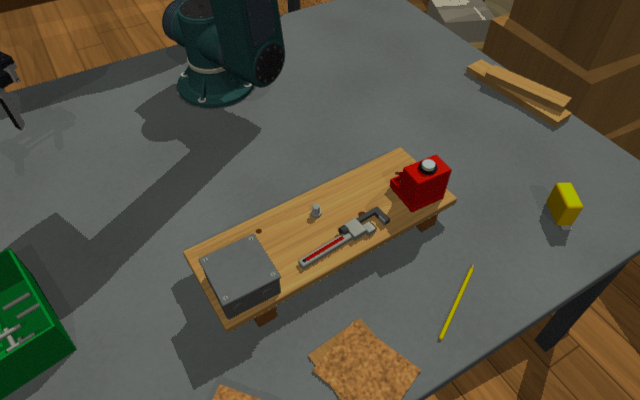

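The top view shows the board from about (218,142) to (441,218). Its front edge runs (218,222) to (441,216). The dispenser is at the left (240,163), which is +y, and the bolt is at (331,192). Next I'll measure the front edge.

```bash
cat > h.py <<'E'
import numpy as np,cv2
def ray(c,u,v,z):
    R,t=c["R"],c["t"]; C=-R.T@t
    d=R.T@np.array([(u-c["cx"])/c["fx"],(v-c["cy"])/c["fy"],1.0])
    return C+d*(z-C[2])/d[2]
def proj(c,X):
    p=c["R"]@X+c["t"]; return np.array([c["fx"]*p[0]/p[2]+c["cx"],c["fy"]*p[1]/p[2]+c["cy"]])
E
python3 - <<'E'
from h import *
for n in ["top","scene"]:
    c=dict(np.load(f"{n}0.npz")); print(n,"cam",-c["R"].T@c["t"])
    hsv=cv2.cvtColor(c["img"],cv2.COLOR_BGR2HSV)
    m=cv2.inRange(hsv,(8,70,60),(28,255,255))
    k=np.zeros_like(m)
    if n=="top": k[130:235,205:455]=255
    else: k[140:330,180:465]=255
    m&=k
    n_,l,st,ce=cv2.connectedComponentsWithStats(m); i=1+np.argmax(st[1:,4]); print(st[i])
    m=(l==i).astype(np.uint8)*255
    v=c["img"].copy(); cs,_=cv2.findContours(m,0,2); cv2.drawContours(v,cs,-1,(255,0,255),1)
    x,y,w,h=st[i][:4]; cr=v[y-10:y+h+10,x-10:x+w+10]; cv2.imwrite(f"pics/{n}_m.png",cv2.resize(cr,None,fx=780/cr.shape[1],fy=780/cr.shape[1],interpolation=0)[:600])
    # points cloud: board top via depth
    vv,uu=np.nonzero(m); z=c["range_z"][vv,uu]
    P=(np.c_[(uu-c["cx"])/c["fx"]*z,(vv-c["cy"])/c["fy"]*z,z]-c["t"])@c["R"]
    print("z med",np.percentile(P[:,2],[5,25,50,75,95]))
    t=P[(P[:,2]>.05)]
    r=cv2.minAreaRect(t[:,:2].astype(np.float32)); print(r, cv2.boxPoints(r))
    if n=="top":
        for u in range(225,440,20):
            col=c["img"][205:230,u].astype(int); print(u,[int(np.nonzero(m[:,u])[0].max())],[int(a) for a in col[5:20,2]])
E
```

```text
top cam [ 0.43618077 -0.00545761  0.89725756]
[  217   140   225    83 12970]
z med [0.05424983 0.05594933 0.05702001 0.05805774 0.05999766]
((0.5681641101837158, -0.014188587665557861), (0.26296937465667725, 0.5190321803092957), 2.468923807144165) [[ 0.42562217  0.23942257]
 [ 0.44798082 -0.2791278 ]
 [ 0.71070606 -0.26779974]
 [ 0.6883474   0.25075063]]
225 [222] [180, 180, 179, 181, 179, 178, 181, 181, 178, 182, 180, 175, 149, 127, 120]
245 [222] [180, 179, 182, 179, 179, 180, 182, 180, 179, 182, 180, 164, 136, 122, 125]
265 [221] [181, 179, 178, 181, 180, 180, 180, 179, 183, 180, 172, 148, 120, 121, 124]
285 [221] [181, 180, 180, 180, 181, 181, 181, 178, 182, 177, 158, 135, 119, 120, 123]
305 [220] [179, 180, 180, 179, 181, 179, 180, 182, 181, 175, 150, 126, 116, 120, 121]
325 [219] [181, 180, 179, 181, 183, 179, 182, 181, 174, 151, 125, 117, 120, 122, 119]
345 [219] [180, 182, 181, 179, 180, 181, 181, 181, 170, 145, 123, 120, 120, 122, 119]
365 [218] [180, 177, 180, 179, 180, 180, 181, 174, 146, 122, 118, 120, 119, 120, 119]
385 [218] [179, 179, 182, 180, 183, 179, 180, 161, 138, 121, 120, 119, 123, 124, 120]
405 [217] [177, 177, 180, 180, 181, 181, 175, 147, 126, 120, 125, 123, 120, 126, 126]
425 [217] [179, 182, 179, 177, 180, 177, 161, 133, 122, 125, 122, 126, 125, 122, 124]
scene cam [ 1.0890481  -0.31179553  0.79127465]
[  183   147   274   183 14402]
z med [0.04934277 0.05544341 0.05647864 0.05743469 0.05896206]
((0.796897828578949, -0.03313368558883667), (0.5623596906661987, 0.5794554948806763), 2.2114648818969727) [[ 0.5047475   0.24552819]
 [ 0.52710736 -0.33349577]
 [ 1.0890481  -0.31179556]
 [ 1.0666883   0.2672284 ]]
```

```bash
python3 - <<'E'
from h import *
c=dict(np.load("top0.npz")); R=c["img"][:,:,2].astype(float)
def cross(a,th=150):
    i=np.argmax(a<th); return i-1+(a[i-1]-th)/(a[i-1]-a[i])
pts=np.array([(u,210+cross(R[210:230,u])) for u in range(224,436)])
W=np.array([ray(c,u,v,.056)[:2] for u,v in pts])
vx,vy,x0,y0=cv2.fitLine(W.astype(np.float32),cv2.DIST_HUBER,0,.001,.001).ravel()
d=np.array([vx,vy]);d*=np.sign(d[1]);p0=np.array([x0,y0])
print("dir",d,"yaw deg",np.degrees(np.arctan2(-d[0],d[1])))
print("resid",np.std((W-p0)@[-d[1],d[0]]))
# ends
for nm,sl in (("L",-1),("R",1)):
    e=[]
    for v in range(192,213):
        row=R[v]
        if sl<0: a=row[228:205:-1]; u=228-cross(a)
        else: a=row[430:455]; u=430+cross(a)
        e.append((u,v))
    w=np.array([ray(c,u,v,.056)[:2] for u,v in e]); s=(w-p0)@d
    print(nm,np.median(s),np.std(s),p0+d*np.median(s),e[0],e[-1])
# scene: corners
s=dict(np.load("scene0.npz"))
v=s["img"].copy()
for X in ((p0+d*.0),):pass
def end(t): return np.r_[p0+d*t,.057]
sv=np.linspace(-.28,.28,9)
for t in sv: cv2.circle(v,tuple(np.round(proj(s,end(t))).astype(int)),1,(255,0,255),-1); 
cv2.imwrite("pics/chk.png",cv2.resize(v[130:340,170:470],None,fx=2.6,fy=2.6))
# bolt
print("bolt",ray(c,331,192,.075), "dist behind", None)
E
```

```text
dir [-0.04279363  0.99908394] yaw deg 2.4526434
resid 0.00035694819102966637
L 0.16725875920063085 0.000365807680428534 [0.50388224 0.24284588] (np.float64(217.6206896551724), 192) (np.float64(216.86666666666667), 212)
R -0.35100360910823086 0.00016136096020789886 [ 0.52606057 -0.27494173] (np.float64(439.45714285714286), 192) (np.float64(441.16), 212)
bolt [ 0.57526359 -0.01950528  0.075     ] dist behind None
```

View pics/chk.png

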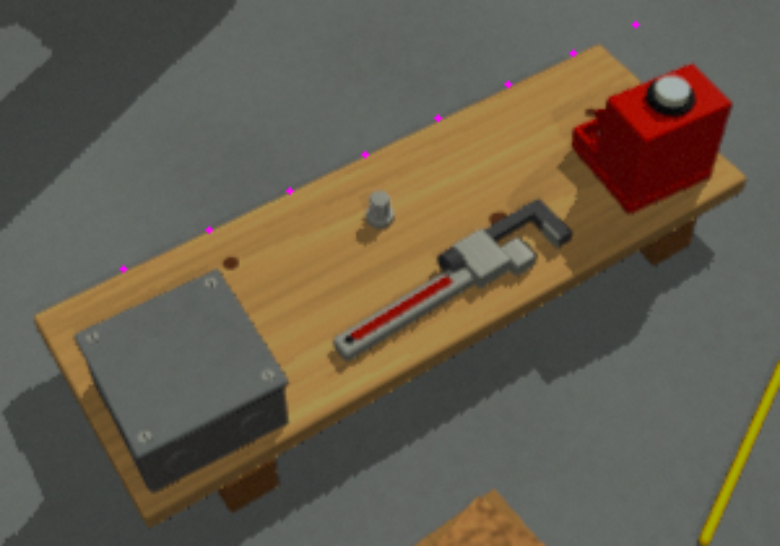

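Request:
servo_tool(rows=[{"rz": 0.1065, "gripper": 1}, {"rz": 0.1065, "gripper": 1}, {"rz": 0.1065, "gripper": 1}, {"rz": 0.1065, "gripper": 1}, {"tx": 0.012, "ty": -0.029, "gripper": 1}, {"tx": 0.012, "ty": -0.029, "gripper": 1}, {"tx": 0.012, "ty": -0.029, "gripper": 1}, {"tx": 0.012, "ty": -0.029, "gripper": 1}, {"tx": 0.012, "ty": -0.029, "gripper": 1}, {"tx": 0.012, "ty": -0.029, "gripper": 1}, {"tx": 0.012, "ty": -0.029, "gripper": 1}, {"tx": 0.012, "ty": -0.029, "gripper": 1}, {"tx": 0.012, "ty": -0.029, "gripper": 1}, {"tx": 0.012, "ty": -0.029, "gripper": 1}, {"tx": 0.012, "ty": -0.029, "gripper": 1}, {"tx": 0.012, "ty": -0.029, "gripper": 1}, {"tx": 0.012, "ty": -0.029, "gripper": 1}, {"tx": 0.012, "ty": -0.029, "gripper": 1}, {"tx": 0.012, "ty": -0.029, "gripper": 1}, {"tx": 0.012, "ty": -0.029, "gripper": 1}])

```text
invalid input
```

Request:
servo_tool(rows=[{"tx": 0, "ty": 0, "tz": 0, "rx": 0, "ry": 0, "rz": 0.1065, "gripper": 1}, {"tx": 0, "ty": 0, "tz": 0, "rx": 0, "ry": 0, "rz": 0.1065, "gripper": 1}, {"tx": 0, "ty": 0, "tz": 0, "rx": 0, "ry": 0, "rz": 0.1065, "gripper": 1}, {"tx": 0, "ty": 0, "tz": 0, "rx": 0, "ry": 0, "rz": 0.1065, "gripper": 1}])

```text
clock: 0.43
tcp_pos: [0.2484, -0.4904, 0.2048]
ee_rot: [1.0, 0.019, -0.0, -0.001]
contact_force: [-0.9, 0.3, -0.6]
opening: 0.0706
```

Request:
servo_tool(rows=[{"tx": 0.012, "ty": -0.029, "tz": 0, "rx": 0, "ry": 0, "rz": 0, "gripper": 1}, {"tx": 0.012, "ty": -0.029, "tz": 0, "rx": 0, "ry": 0, "rz": 0, "gripper": 1}, {"tx": 0.012, "ty": -0.029, "tz": 0, "rx": 0, "ry": 0, "rz": 0, "gripper": 1}, {"tx": 0.012, "ty": -0.029, "tz": 0, "rx": 0, "ry": 0, "rz": 0, "gripper": 1}, {"tx": 0.012, "ty": -0.029, "tz": 0, "rx": 0, "ry": 0, "rz": 0, "gripper": 1}, {"tx": 0.012, "ty": -0.029, "tz": 0, "rx": 0, "ry": 0, "rz": 0, "gripper": 1}, {"tx": 0.012, "ty": -0.029, "tz": 0, "rx": 0, "ry": 0, "rz": 0, "gripper": 1}, {"tx": 0.012, "ty": -0.029, "tz": 0, "rx": 0, "ry": 0, "rz": 0, "gripper": 1}, {"tx": 0.012, "ty": -0.029, "tz": 0, "rx": 0, "ry": 0, "rz": 0, "gripper": 1}, {"tx": 0.012, "ty": -0.029, "tz": 0, "rx": 0, "ry": 0, "rz": 0, "gripper": 1}, {"tx": 0.012, "ty": -0.029, "tz": 0, "rx": 0, "ry": 0, "rz": 0, "gripper": 1}, {"tx": 0.012, "ty": -0.029, "tz": 0, "rx": 0, "ry": 0, "rz": 0, "gripper": 1}, {"tx": 0.012, "ty": -0.029, "tz": 0, "rx": 0, "ry": 0, "rz": 0, "gripper": 1}, {"tx": 0.012, "ty": -0.029, "tz": 0, "rx": 0, "ry": 0, "rz": 0, "gripper": 1}, {"tx": 0.012, "ty": -0.029, "tz": 0, "rx": 0, "ry": 0, "rz": 0, "gripper": 1}, {"tx": 0.012, "ty": -0.029, "tz": 0, "rx": 0, "ry": 0, "rz": 0, "gripper": 1}, {"tx": 0.012, "ty": -0.029, "tz": 0, "rx": 0, "ry": 0, "rz": 0, "gripper": 1}, {"tx": 0.012, "ty": -0.029, "tz": 0, "rx": 0, "ry": 0, "rz": 0, "gripper": 1}, {"tx": 0.012, "ty": -0.029, "tz": 0, "rx": 0, "ry": 0, "rz": 0, "gripper": 1}, {"tx": 0.012, "ty": -0.029, "tz": 0, "rx": 0, "ry": 0, "rz": 0, "gripper": 1}])

```text
clock: 2.1
tcp_pos: [0.4634, 0.1007, 0.205]
ee_rot: [1.0, 0.022, -0.0, 0.0]
contact_force: [-0.1, -0.8, 0.3]
opening: 0.0006
```

Request:
servo_tool(rows=[{"tx": 0.012, "ty": -0.029, "tz": 0, "rx": 0, "ry": 0, "rz": 0, "gripper": 1}, {"tx": 0.012, "ty": -0.029, "tz": 0, "rx": 0, "ry": 0, "rz": 0, "gripper": 1}, {"tx": 0.012, "ty": -0.029, "tz": 0, "rx": 0, "ry": 0, "rz": 0, "gripper": 1}, {"tx": 0.0, "ty": -0.01, "tz": 0.02, "rx": 0, "ry": 0, "rz": 0, "gripper": 1}, {"tx": 0.0, "ty": 0, "tz": 0.02, "rx": 0, "ry": 0, "rz": 0, "gripper": 1}, {"tx": 0.0, "ty": 0, "tz": 0.02, "rx": 0, "ry": 0, "rz": 0, "gripper": 1}, {"tx": 0.0, "ty": 0, "tz": 0, "rx": 0, "ry": 0, "rz": 0, "gripper": 1}, {"tx": 0.0, "ty": 0, "tz": 0, "rx": 0, "ry": 0, "rz": 0, "gripper": 1}, {"tx": 0.0, "ty": 0, "tz": 0, "rx": 0, "ry": 0, "rz": 0, "gripper": 1}, {"tx": 0.0, "ty": 0, "tz": 0, "rx": 0, "ry": 0, "rz": 0, "gripper": 1}])

```text
clock: 2.93
tcp_pos: [0.4962, 0.1975, 0.1473]
ee_rot: [1.0, 0.021, 0.002, -0.0]
contact_force: [-0.5, 0.5, 0.9]
opening: 0.0003
```

```bash
cat > st.py <<'E'
from rig import robot
import numpy as np
s=robot.observe()
from scipy.spatial.transform import Rotation as Ro
R=Ro.from_quat(s["ee_rot"]).as_matrix()
p=s["tcp_pos"]
L=np.array([.5039,.2428]);d=np.array([.0428,-.9991]);n=np.array([.9991,.0428])
def rel(p): return (p[:2]-L)@n*1e3,(p[:2]-L)@d*1e3
print("clk",s["clock"],"tcp",np.round(p,4),"behind edge, along(mm)",np.round(rel(p),1))
print("toolx",np.round(R[:,0],4),"toolz",np.round(R[:,2],4),"F",np.round(s["contact_force"],2),"q",np.round(s["q"],2),"op",s["opening"])
E
python3 st.py
```

```text
clk 2.9333 tcp [0.4962 0.1975 0.1473] behind edge, along(mm) [-9.6 44.9]
toolx [0.9991 0.0423 0.003 ] toolz [ 3.e-03  7.e-04 -1.e+00] F [-0.55  0.48  0.87] q [ 0.27  0.07  1.51 -0.    1.56  1.8 ] op 0.0003299605452581722
```

Request:
servo_tool(rows=[{"tx": 0.0125, "ty": -0.024, "tz": 0.01, "rx": 0, "ry": 0, "rz": 0, "gripper": 1}, {"tx": 0, "ty": 0, "tz": 0.012, "rx": 0, "ry": 0, "rz": 0, "gripper": 1}, {"tx": 0, "ty": 0, "tz": 0.012, "rx": 0, "ry": 0, "rz": 0, "gripper": 1}, {"tx": 0, "ty": 0, "tz": 0.012, "rx": 0, "ry": 0, "rz": 0, "gripper": 1}, {"tx": 0, "ty": 0, "tz": 0.012, "rx": 0, "ry": 0, "rz": 0, "gripper": 1}, {"tx": 0, "ty": 0, "tz": 0.012, "rx": 0, "ry": 0, "rz": 0, "gripper": 1}, {"tx": 0, "ty": 0, "tz": 0.003, "rx": 0, "ry": 0, "rz": 0, "gripper": 1}, {"tx": 0, "ty": 0, "tz": 0.0, "rx": 0, "ry": 0, "rz": 0, "gripper": 1}, {"tx": 0, "ty": 0, "tz": 0.0, "rx": 0, "ry": 0, "rz": 0, "gripper": 1}, {"tx": 0, "ty": 0, "tz": 0.0, "rx": 0, "ry": 0, "rz": 0, "gripper": 1}])

```text
clock: 3.77
tcp_pos: [0.5073, 0.2221, 0.0733]
ee_rot: [1.0, 0.021, 0.001, -0.0]
contact_force: [-0.5, 0.4, -0.3]
opening: 0.0005
```

```bash
python3 st.py; python3 - <<'E'
from rig import robot
import cv2,numpy as np
F=[]
for n in ["scene","top"]:
    c=robot.read_camera(n); cv2.imwrite(f"pics/{n}1.png",c["img"] if n=="top" else cv2.resize(c["img"][100:300,250:550],None,fx=2.6,fy=2.6)); s=robot.observe();F.append(np.r_[s["contact_force"],s["tcp_pos"]])
print(np.round(F,4))
E
```

```text
clk 3.7667 tcp [0.5073 0.2221 0.0733] behind edge, along(mm) [ 2.5 20.8]
toolx [0.9991 0.0427 0.0016] toolz [ 1.6e-03  4.0e-04 -1.0e+00] F [-0.51  0.45 -0.34] q [ 0.31  0.16  1.56 -0.    1.42  1.84] op 0.00047867406767323025
[[ 0.2069  0.4643  0.2375  0.5074  0.2221  0.0735]
 [ 0.6804  0.1683 -0.609   0.5074  0.2222  0.0735]]
```

View pics/scene1.png

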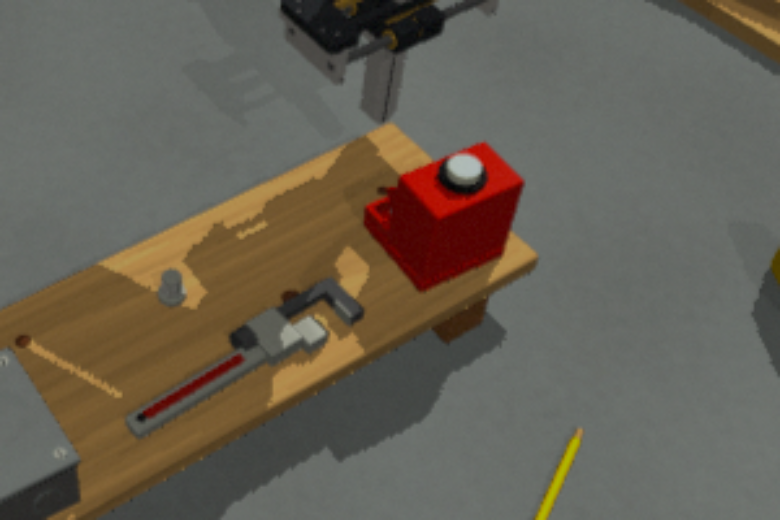

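View pics/top1.png

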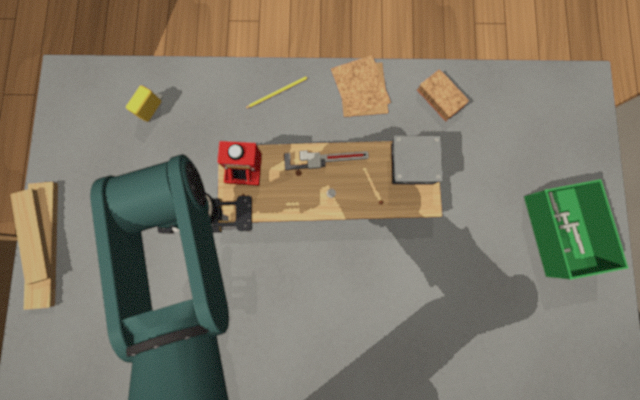

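The fingertip sits above the left front corner (380,120 in the scene crop), and the gripper body is clear of the dispenser. I'll go down slowly.

Request:
servo_tool(rows=[{"tx": 0, "ty": 0, "tz": 0.002, "rx": 0, "ry": 0, "rz": 0, "gripper": 1}, {"tx": 0, "ty": 0, "tz": 0.002, "rx": 0, "ry": 0, "rz": 0, "gripper": 1}, {"tx": 0, "ty": 0, "tz": 0.002, "rx": 0, "ry": 0, "rz": 0, "gripper": 1}, {"tx": 0, "ty": 0, "tz": 0.002, "rx": 0, "ry": 0, "rz": 0, "gripper": 1}, {"tx": 0, "ty": 0, "tz": 0.002, "rx": 0, "ry": 0, "rz": 0, "gripper": 1}, {"tx": 0, "ty": 0, "tz": 0.001, "rx": 0, "ry": 0, "rz": 0, "gripper": 1}, {"tx": 0, "ty": 0, "tz": 0.001, "rx": 0, "ry": 0, "rz": 0, "gripper": 1}, {"tx": 0, "ty": 0, "tz": 0.001, "rx": 0, "ry": 0, "rz": 0, "gripper": 1}, {"tx": 0, "ty": 0, "tz": 0.001, "rx": 0, "ry": 0, "rz": 0, "gripper": 1}, {"tx": 0, "ty": 0, "tz": 0, "rx": 0, "ry": 0, "rz": 0, "gripper": 1}, {"tx": 0, "ty": 0, "tz": 0, "rx": 0, "ry": 0, "rz": 0, "gripper": 1}])

```text
clock: 4.78
tcp_pos: [0.5067, 0.222, 0.0584]
ee_rot: [1.0, 0.021, -0.0, 0.0]
contact_force: [-0.6, 0.3, 0.9]
opening: 0.0003
```

Request:
servo_tool(rows=[{"tx": 0, "ty": 0, "tz": 0.0005, "rx": 0, "ry": 0, "rz": 0, "gripper": 1}, {"tx": 0, "ty": 0, "tz": 0.0005, "rx": 0, "ry": 0, "rz": 0, "gripper": 1}, {"tx": 0, "ty": 0, "tz": 0, "rx": 0, "ry": 0, "rz": 0, "gripper": 1}])

```text
clock: 5.03
tcp_pos: [0.5067, 0.222, 0.0574]
ee_rot: [1.0, 0.021, -0.0, 0.0]
contact_force: [-0.4, 0.1, 0.6]
opening: 0.0006
```

Request:
servo_tool(rows=[{"tx": 0, "ty": 0, "tz": 0.0005, "rx": 0, "ry": 0, "rz": 0, "gripper": 1}, {"tx": 0, "ty": 0, "tz": 0.0, "rx": 0, "ry": 0, "rz": 0, "gripper": 1}])

```text
clock: 5.2
tcp_pos: [0.5068, 0.222, 0.0573]
ee_rot: [1.0, 0.021, 0.0, 0.0]
contact_force: [-0.3, -0.2, 2.2]
opening: 0.0005
```

Request:
servo_tool(rows=[{"tx": 0, "ty": 0, "tz": 0.0005, "rx": 0, "ry": 0, "rz": 0, "gripper": 1}, {"tx": 0, "ty": 0, "tz": 0.0, "rx": 0, "ry": 0, "rz": 0, "gripper": 1}])

```text
clock: 5.37
tcp_pos: [0.5068, 0.222, 0.0572]
ee_rot: [1.0, 0.021, 0.0, -0.0]
contact_force: [-1.7, -0.4, 5.8]
opening: 0.0007
```

```bash
python3 st.py
```

```text
clk 5.3667 tcp [0.5068 0.222  0.0572] behind edge, along(mm) [ 2.  20.9]
toolx [9.991e-01 4.280e-02 3.000e-04] toolz [ 3.e-04  0.e+00 -1.e+00] F [-1.7  -0.43  5.85] q [ 0.31  0.17  1.58 -0.    1.39  1.84] op 0.0007419216926178826
```

Request:
servo_tool(rows=[{"tx": 0, "ty": 0.001, "tz": -0.0002, "rx": 0, "ry": 0, "rz": 0, "gripper": 1}, {"tx": 0, "ty": 0.002, "tz": 0, "rx": 0, "ry": 0, "rz": 0, "gripper": 1}, {"tx": 0, "ty": 0.002, "tz": 0, "rx": 0, "ry": 0, "rz": 0, "gripper": 1}, {"tx": 0, "ty": 0.002, "tz": 0, "rx": 0, "ry": 0, "rz": 0, "gripper": 1}, {"tx": 0, "ty": 0.002, "tz": 0, "rx": 0, "ry": 0, "rz": 0, "gripper": 1}, {"tx": 0, "ty": 0.002, "tz": 0, "rx": 0, "ry": 0, "rz": 0, "gripper": 1}, {"tx": 0, "ty": 0.002, "tz": 0, "rx": 0, "ry": 0, "rz": 0, "gripper": 1}, {"tx": 0, "ty": 0.002, "tz": 0, "rx": 0, "ry": 0, "rz": 0, "gripper": 1}, {"tx": 0, "ty": 0.002, "tz": 0, "rx": 0, "ry": 0, "rz": 0, "gripper": 1}, {"tx": 0, "ty": 0.002, "tz": 0, "rx": 0, "ry": 0, "rz": 0, "gripper": 1}])

```text
clock: 6.2
tcp_pos: [0.5081, 0.2034, 0.0573]
ee_rot: [1.0, 0.021, 0.001, -0.001]
contact_force: [-0.2, 4.5, 5.3]
opening: 0.0004
```

```bash
python3 st.py
```

```text
clk 6.2 tcp [0.5081 0.2034 0.0573] behind edge, along(mm) [ 2.5 39.5]
toolx [0.9991 0.0428 0.0015] toolz [ 0.0014  0.0013 -1.    ] F [-0.19  4.47  5.29] q [0.28 0.16 1.59 0.   1.39 1.8 ] op 0.00039439933170710257
```

Request:
servo_tool(rows=[{"tx": 0, "ty": 0, "tz": -0.0004, "rx": 0, "ry": 0, "rz": 0, "gripper": 1}, {"tx": 0, "ty": 0, "tz": 0, "rx": 0, "ry": 0, "rz": 0, "gripper": 1}])

```text
clock: 6.37
tcp_pos: [0.508, 0.2026, 0.0572]
ee_rot: [1.0, 0.021, 0.0, 0.0]
contact_force: [1.3, 3.3, 4.2]
opening: 0.0005
```

```bash
python3 st.py; cat > chk.py <<'E'
from rig import robot
from h import *
import sys
a=dict(np.load("top0.npz")); c=robot.read_camera("top")
def cross(a,th=150):
    i=np.argmax(a<th); return i-1+(a[i-1]-th)/(a[i-1]-a[i])
for nm,C in (("0",a),("now",c)):
    R=C["img"][:,:,2].astype(float); G=C["img"].astype(float)
    g=cv2.cvtColor(C["img"],cv2.COLOR_BGR2GRAY)
    hsv=cv2.cvtColor(C["img"],cv2.COLOR_BGR2HSV)
    # right end of board, via saturation crossing; red dispenser & box centroids
    S=hsv[:,:,1].astype(float)
    e=[430+cross(S[v,430:455],60) for v in range(192,212)]
    b=[205+cross(S[205:230,u],60) for u in range(390,430)]
    m=((hsv[:,:,0]<6)|(hsv[:,:,0]>174))&(hsv[:,:,1]>150)&(hsv[:,:,2]>60); m[:,265:]=0;m[:130]=0;m[200:]=0;m[:,:205]=0
    v,u=np.nonzero(m)
    print(nm,"R end u %.2f"%np.median(e),"front v %.2f"%np.median(b),"disp %.2f %.2f n%d"%(u.mean(),v.mean(),len(u)))
cv2.imwrite("pics/"+sys.argv[1],cv2.resize(c["img"][120:240,190:460],None,fx=2.8,fy=2.8))
E
python3 chk.py t2.png
```

```text
clk 6.3667 tcp [0.508  0.2026 0.0572] behind edge, along(mm) [ 2.3 40.3]
toolx [9.991e-01 4.250e-02 9.000e-04] toolz [ 9.e-04 -6.e-04 -1.e+00] F [1.33 3.27 4.17] q [ 0.28  0.16  1.59 -0.    1.39  1.8 ] op 0.00048791477798373407
0 R end u 441.34 front v 217.64 disp 241.00 162.27 n1135
now R end u 441.28 front v 217.75 disp 241.12 162.38 n1136
```

View pics/t2.png

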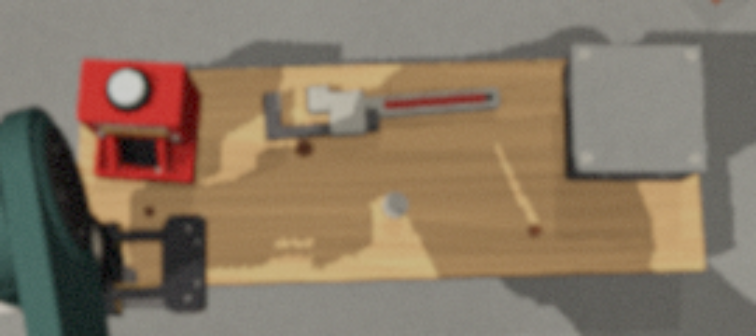

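The board hasn't moved. I'll ease off a little and continue.

Request:
servo_tool(rows=[{"tx": 0, "ty": 0.001, "tz": -0.0003, "rx": 0, "ry": 0, "rz": 0, "gripper": 1}, {"tx": 0, "ty": 0.002, "tz": 0, "rx": 0, "ry": 0, "rz": 0, "gripper": 1}, {"tx": 0, "ty": 0.002, "tz": 0, "rx": 0, "ry": 0, "rz": 0, "gripper": 1}, {"tx": 0, "ty": 0.002, "tz": 0, "rx": 0, "ry": 0, "rz": 0, "gripper": 1}, {"tx": 0, "ty": 0.002, "tz": 0, "rx": 0, "ry": 0, "rz": 0, "gripper": 1}, {"tx": 0, "ty": 0.002, "tz": 0, "rx": 0, "ry": 0, "rz": 0, "gripper": 1}, {"tx": 0, "ty": 0.002, "tz": 0, "rx": 0, "ry": 0, "rz": 0, "gripper": 1}, {"tx": 0, "ty": 0.002, "tz": 0, "rx": 0, "ry": 0, "rz": 0, "gripper": 1}])

```text
clock: 7.08
tcp_pos: [0.5081, 0.1878, 0.0573]
ee_rot: [1.0, 0.021, -0.0, 0.0]
contact_force: [-0.2, 1.4, 3.8]
opening: 0.0006
```

```bash
python3 st.py
```

```text
clk 7.0833 tcp [0.5081 0.1878 0.0573] behind edge, along(mm) [ 1.8 55.1]
toolx [ 9.991e-01  4.280e-02 -2.000e-04] toolz [-2.e-04 -2.e-04 -1.e+00] F [-0.24  1.44  3.79] q [ 0.25  0.15  1.61 -0.    1.39  1.78] op 0.0005880028525139778
```

Request:
servo_tool(rows=[{"tx": 0, "ty": 0.0025, "tz": -0.0001, "rx": 0, "ry": 0, "rz": 0, "gripper": 1}, {"tx": 0.0001, "ty": 0.0025, "tz": 0, "rx": 0, "ry": 0, "rz": 0, "gripper": 1}, {"tx": 0.0001, "ty": 0.0025, "tz": 0, "rx": 0, "ry": 0, "rz": 0, "gripper": 1}, {"tx": 0.0001, "ty": 0.0025, "tz": 0, "rx": 0, "ry": 0, "rz": 0, "gripper": 1}, {"tx": 0.0001, "ty": 0.0025, "tz": 0, "rx": 0, "ry": 0, "rz": 0, "gripper": 1}, {"tx": 0.0001, "ty": 0.0025, "tz": 0, "rx": 0, "ry": 0, "rz": 0, "gripper": 1}, {"tx": 0.0001, "ty": 0.0025, "tz": 0, "rx": 0, "ry": 0, "rz": 0, "gripper": 1}, {"tx": 0.0001, "ty": 0.0025, "tz": 0, "rx": 0, "ry": 0, "rz": 0, "gripper": 1}, {"tx": 0.0001, "ty": 0.0025, "tz": 0, "rx": 0, "ry": 0, "rz": 0, "gripper": 1}, {"tx": 0.0001, "ty": 0.0025, "tz": 0, "rx": 0, "ry": 0, "rz": 0, "gripper": 1}])

```text
clock: 7.92
tcp_pos: [0.5101, 0.1627, 0.0573]
ee_rot: [1.0, 0.021, -0.0, 0.0]
contact_force: [0.0, 2.0, 3.0]
opening: 0.0005
```

```bash
python3 st.py
```

```text
clk 7.9167 tcp [0.5101 0.1627 0.0573] behind edge, along(mm) [ 2.8 80.3]
toolx [ 9.991e-01  4.280e-02 -3.000e-04] toolz [-3.e-04 -4.e-04 -1.e+00] F [0.02 2.02 3.  ] q [ 0.2   0.13  1.62 -0.    1.39  1.73] op 0.0005416417208039858
```

Force is about 3 N and stable. I'll continue in longer stretches.

Request:
servo_tool(rows=[{"tx": 0, "ty": 0.0025, "tz": 0, "rx": 0, "ry": 0, "rz": 0, "gripper": 1}, {"tx": 0, "ty": 0.0025, "tz": 0, "rx": 0, "ry": 0, "rz": 0, "gripper": 1}, {"tx": 0, "ty": 0.0025, "tz": 0, "rx": 0, "ry": 0, "rz": 0, "gripper": 1}, {"tx": 0, "ty": 0.0025, "tz": 0, "rx": 0, "ry": 0, "rz": 0, "gripper": 1}, {"tx": 0, "ty": 0.0025, "tz": 0, "rx": 0, "ry": 0, "rz": 0, "gripper": 1}, {"tx": 0, "ty": 0.0025, "tz": 0, "rx": 0, "ry": 0, "rz": 0, "gripper": 1}, {"tx": 0, "ty": 0.0025, "tz": 0, "rx": 0, "ry": 0, "rz": 0, "gripper": 1}, {"tx": 0, "ty": 0.0025, "tz": 0, "rx": 0, "ry": 0, "rz": 0, "gripper": 1}, {"tx": 0, "ty": 0.0025, "tz": 0, "rx": 0, "ry": 0, "rz": 0, "gripper": 1}, {"tx": 0, "ty": 0.0025, "tz": 0, "rx": 0, "ry": 0, "rz": 0, "gripper": 1}, {"tx": 0, "ty": 0.0025, "tz": 0, "rx": 0, "ry": 0, "rz": 0, "gripper": 1}, {"tx": 0, "ty": 0.0025, "tz": 0, "rx": 0, "ry": 0, "rz": 0, "gripper": 1}])

```text
clock: 8.92
tcp_pos: [0.5114, 0.1327, 0.0573]
ee_rot: [1.0, 0.021, -0.0, 0.0]
contact_force: [-0.4, 0.1, 1.5]
opening: 0.0002
```

```bash
python3 st.py
```

```text
clk 8.9167 tcp [0.5114 0.1327 0.0573] behind edge, along(mm) [  2.7 110.3]
toolx [ 9.991e-01  4.270e-02 -3.000e-04] toolz [-3.e-04 -4.e-04 -1.e+00] F [-0.41  0.1   1.45] q [ 0.15  0.12  1.64 -0.    1.39  1.67] op 0.00019162623764976117
```

Request:
servo_tool(rows=[{"tx": 0, "ty": 0.0025, "tz": 0.0002, "rx": 0, "ry": 0, "rz": 0, "gripper": 1}, {"tx": 0, "ty": 0.0025, "tz": 0.0001, "rx": 0, "ry": 0, "rz": 0, "gripper": 1}, {"tx": 0, "ty": 0.0025, "tz": 0, "rx": 0, "ry": 0, "rz": 0, "gripper": 1}, {"tx": 0, "ty": 0.0025, "tz": 0, "rx": 0, "ry": 0, "rz": 0, "gripper": 1}, {"tx": 0, "ty": 0.0025, "tz": 0, "rx": 0, "ry": 0, "rz": 0, "gripper": 1}, {"tx": 0, "ty": 0.0025, "tz": 0, "rx": 0, "ry": 0, "rz": 0, "gripper": 1}, {"tx": 0, "ty": 0.0025, "tz": 0, "rx": 0, "ry": 0, "rz": 0, "gripper": 1}, {"tx": 0, "ty": 0.0025, "tz": 0, "rx": 0, "ry": 0, "rz": 0, "gripper": 1}, {"tx": 0, "ty": 0.0025, "tz": 0, "rx": 0, "ry": 0, "rz": 0, "gripper": 1}, {"tx": 0, "ty": 0.0025, "tz": 0, "rx": 0, "ry": 0, "rz": 0, "gripper": 1}, {"tx": 0, "ty": 0.0025, "tz": 0, "rx": 0, "ry": 0, "rz": 0, "gripper": 1}, {"tx": 0, "ty": 0.0025, "tz": 0, "rx": 0, "ry": 0, "rz": 0, "gripper": 1}])

```text
clock: 9.92
tcp_pos: [0.5128, 0.103, 0.0573]
ee_rot: [1.0, 0.021, 0.0, -0.0]
contact_force: [-0.1, 2.2, 3.6]
opening: 0.0002
```

```bash
python3 st.py
```

```text
clk 9.9167 tcp [0.5128 0.103  0.0573] behind edge, along(mm) [  2.9 140. ]
toolx [9.991e-01 4.280e-02 3.000e-04] toolz [ 3.e-04  2.e-04 -1.e+00] F [-0.07  2.22  3.63] q [0.09 0.11 1.65 0.   1.38 1.62] op 0.00016148912399385485
```

Request:
servo_tool(rows=[{"tx": 0, "ty": 0.0025, "tz": 0, "rx": 0, "ry": 0, "rz": 0, "gripper": 1}, {"tx": 0, "ty": 0.0025, "tz": 0, "rx": 0, "ry": 0, "rz": 0, "gripper": 1}, {"tx": 0, "ty": 0.0025, "tz": 0, "rx": 0, "ry": 0, "rz": 0, "gripper": 1}, {"tx": 0, "ty": 0.0025, "tz": 0, "rx": 0, "ry": 0, "rz": 0, "gripper": 1}, {"tx": 0, "ty": 0.0025, "tz": 0, "rx": 0, "ry": 0, "rz": 0, "gripper": 1}, {"tx": 0, "ty": 0.0025, "tz": 0, "rx": 0, "ry": 0, "rz": 0, "gripper": 1}, {"tx": 0, "ty": 0.0025, "tz": 0, "rx": 0, "ry": 0, "rz": 0, "gripper": 1}, {"tx": 0, "ty": 0.0025, "tz": 0, "rx": 0, "ry": 0, "rz": 0, "gripper": 1}, {"tx": 0, "ty": 0.0025, "tz": 0, "rx": 0, "ry": 0, "rz": 0, "gripper": 1}, {"tx": 0, "ty": 0.0025, "tz": 0, "rx": 0, "ry": 0, "rz": 0, "gripper": 1}, {"tx": 0, "ty": 0.0025, "tz": 0, "rx": 0, "ry": 0, "rz": 0, "gripper": 1}, {"tx": 0, "ty": 0.0025, "tz": 0, "rx": 0, "ry": 0, "rz": 0, "gripper": 1}])

```text
clock: 10.92
tcp_pos: [0.5141, 0.073, 0.0573]
ee_rot: [1.0, 0.021, 0.0, -0.0]
contact_force: [-0.3, 2.6, 3.9]
opening: 0.0005
```

```bash
python3 st.py; python3 chk.py t3.png
```

```text
clk 10.9167 tcp [0.5141 0.073  0.0573] behind edge, along(mm) [  2.9 170.1]
toolx [9.991e-01 4.270e-02 2.000e-04] toolz [ 2.e-04  1.e-04 -1.e+00] F [-0.27  2.64  3.93] q [0.03 0.1  1.66 0.   1.38 1.56] op 0.0005474728203055895
0 R end u 441.34 front v 217.64 disp 241.00 162.27 n1135
now R end u 441.08 front v 217.55 disp 239.49 154.36 n727
```

View pics/t3.png

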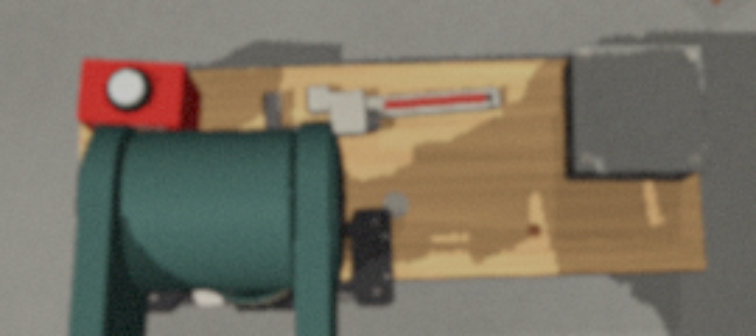

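Request:
servo_tool(rows=[{"tx": 0, "ty": 0.0025, "tz": -0.0001, "rx": 0, "ry": 0, "rz": 0, "gripper": 1}, {"tx": 0, "ty": 0.0025, "tz": 0, "rx": 0, "ry": 0, "rz": 0, "gripper": 1}, {"tx": 0, "ty": 0.0025, "tz": 0, "rx": 0, "ry": 0, "rz": 0, "gripper": 1}, {"tx": 0, "ty": 0.0025, "tz": 0, "rx": 0, "ry": 0, "rz": 0, "gripper": 1}, {"tx": 0, "ty": 0.0025, "tz": 0, "rx": 0, "ry": 0, "rz": 0, "gripper": 1}, {"tx": 0, "ty": 0.0025, "tz": 0, "rx": 0, "ry": 0, "rz": 0, "gripper": 1}, {"tx": 0, "ty": 0.0025, "tz": 0, "rx": 0, "ry": 0, "rz": 0, "gripper": 1}, {"tx": 0, "ty": 0.0025, "tz": 0, "rx": 0, "ry": 0, "rz": 0, "gripper": 1}, {"tx": 0, "ty": 0.0025, "tz": 0, "rx": 0, "ry": 0, "rz": 0, "gripper": 1}, {"tx": 0, "ty": 0.0025, "tz": 0, "rx": 0, "ry": 0, "rz": 0, "gripper": 1}, {"tx": 0, "ty": 0.0025, "tz": 0, "rx": 0, "ry": 0, "rz": 0, "gripper": 1}, {"tx": 0, "ty": 0.0025, "tz": 0, "rx": 0, "ry": 0, "rz": 0, "gripper": 1}])

```text
clock: 11.97
tcp_pos: [0.5153, 0.043, 0.0573]
ee_rot: [1.0, 0.021, 0.0, 0.0]
contact_force: [0.3, 2.7, 4.7]
opening: 0.0007
```

```bash
python3 st.py
```

```text
clk 11.9667 tcp [0.5153 0.043  0.0573] behind edge, along(mm) [  2.9 200.1]
toolx [9.991e-01 4.280e-02 1.000e-04] toolz [ 1.e-04 -1.e-04 -1.e+00] F [0.32 2.65 4.71] q [-0.03  0.09  1.66 -0.    1.38  1.5 ] op 0.0007446263086726222
```

The arm hides part of the dispenser, which explains the odd centroid. The board and the visible things are in place, and the body passes above the bolt at (395,205).

Request:
servo_tool(rows=[{"tx": 0, "ty": 0.0025, "tz": -0.0002, "rx": 0, "ry": 0, "rz": 0, "gripper": 1}, {"tx": 0, "ty": 0.0025, "tz": 0, "rx": 0, "ry": 0, "rz": 0, "gripper": 1}, {"tx": 0, "ty": 0.0025, "tz": 0, "rx": 0, "ry": 0, "rz": 0, "gripper": 1}, {"tx": 0, "ty": 0.0025, "tz": 0, "rx": 0, "ry": 0, "rz": 0, "gripper": 1}, {"tx": 0, "ty": 0.0025, "tz": 0, "rx": 0, "ry": 0, "rz": 0, "gripper": 1}, {"tx": 0, "ty": 0.0025, "tz": 0, "rx": 0, "ry": 0, "rz": 0, "gripper": 1}, {"tx": 0, "ty": 0.0025, "tz": 0, "rx": 0, "ry": 0, "rz": 0, "gripper": 1}, {"tx": 0, "ty": 0.0025, "tz": 0, "rx": 0, "ry": 0, "rz": 0, "gripper": 1}, {"tx": 0, "ty": 0.0025, "tz": 0, "rx": 0, "ry": 0, "rz": 0, "gripper": 1}, {"tx": 0, "ty": 0.0025, "tz": 0, "rx": 0, "ry": 0, "rz": 0, "gripper": 1}, {"tx": 0, "ty": 0.0025, "tz": 0, "rx": 0, "ry": 0, "rz": 0, "gripper": 1}, {"tx": 0, "ty": 0.0025, "tz": 0, "rx": 0, "ry": 0, "rz": 0, "gripper": 1}])

```text
clock: 12.97
tcp_pos: [0.5165, 0.0128, 0.0573]
ee_rot: [1.0, 0.021, -0.0, 0.0]
contact_force: [-0.1, 1.9, 2.0]
opening: 0.0004
```

```bash
python3 st.py
```

```text
clk 12.9667 tcp [0.5165 0.0128 0.0573] behind edge, along(mm) [  2.7 230.3]
toolx [ 9.991e-01  4.270e-02 -3.000e-04] toolz [-3.e-04 -3.e-04 -1.e+00] F [-0.13  1.94  2.03] q [-0.08  0.09  1.67 -0.    1.38  1.44] op 0.00042544490745788046
```

Request:
servo_tool(rows=[{"tx": 0, "ty": 0.0025, "tz": 0.0001, "rx": 0, "ry": 0, "rz": 0, "gripper": 1}, {"tx": 0, "ty": 0.0025, "tz": 0, "rx": 0, "ry": 0, "rz": 0, "gripper": 1}, {"tx": 0, "ty": 0.0025, "tz": 0, "rx": 0, "ry": 0, "rz": 0, "gripper": 1}, {"tx": 0, "ty": 0.0025, "tz": 0, "rx": 0, "ry": 0, "rz": 0, "gripper": 1}, {"tx": 0, "ty": 0.0025, "tz": 0, "rx": 0, "ry": 0, "rz": 0, "gripper": 1}, {"tx": 0, "ty": 0.0025, "tz": 0, "rx": 0, "ry": 0, "rz": 0, "gripper": 1}, {"tx": 0, "ty": 0.0025, "tz": 0, "rx": 0, "ry": 0, "rz": 0, "gripper": 1}, {"tx": 0, "ty": 0.0025, "tz": 0, "rx": 0, "ry": 0, "rz": 0, "gripper": 1}, {"tx": 0, "ty": 0.0025, "tz": 0, "rx": 0, "ry": 0, "rz": 0, "gripper": 1}, {"tx": 0, "ty": 0.0025, "tz": 0, "rx": 0, "ry": 0, "rz": 0, "gripper": 1}, {"tx": 0, "ty": 0.0025, "tz": 0, "rx": 0, "ry": 0, "rz": 0, "gripper": 1}, {"tx": 0, "ty": 0.0025, "tz": 0, "rx": 0, "ry": 0, "rz": 0, "gripper": 1}])

```text
clock: 13.97
tcp_pos: [0.5178, -0.017, 0.0573]
ee_rot: [1.0, 0.021, -0.0, 0.0]
contact_force: [0.4, 0.9, 1.6]
opening: 0.0005
```

```bash
python3 st.py
```

```text
clk 13.9667 tcp [ 0.5178 -0.017   0.0573] behind edge, along(mm) [  2.8 260.2]
toolx [ 9.991e-01  4.280e-02 -2.000e-04] toolz [-2.e-04 -2.e-04 -1.e+00] F [0.41 0.85 1.57] q [-0.14  0.1   1.66 -0.    1.38  1.39] op 0.0004586958846956607
```

Request:
servo_tool(rows=[{"tx": 0, "ty": 0.0025, "tz": 0.0002, "rx": 0, "ry": 0, "rz": 0, "gripper": 1}, {"tx": 0, "ty": 0.0025, "tz": 0, "rx": 0, "ry": 0, "rz": 0, "gripper": 1}, {"tx": 0, "ty": 0.0025, "tz": 0, "rx": 0, "ry": 0, "rz": 0, "gripper": 1}, {"tx": 0, "ty": 0.0025, "tz": 0, "rx": 0, "ry": 0, "rz": 0, "gripper": 1}, {"tx": 0, "ty": 0.0025, "tz": 0, "rx": 0, "ry": 0, "rz": 0, "gripper": 1}, {"tx": 0, "ty": 0.0025, "tz": 0, "rx": 0, "ry": 0, "rz": 0, "gripper": 1}, {"tx": 0, "ty": 0.0025, "tz": 0, "rx": 0, "ry": 0, "rz": 0, "gripper": 1}, {"tx": 0, "ty": 0.0025, "tz": 0, "rx": 0, "ry": 0, "rz": 0, "gripper": 1}, {"tx": 0, "ty": 0.0025, "tz": 0, "rx": 0, "ry": 0, "rz": 0, "gripper": 1}, {"tx": 0, "ty": 0.0025, "tz": 0, "rx": 0, "ry": 0, "rz": 0, "gripper": 1}, {"tx": 0, "ty": 0.0025, "tz": 0, "rx": 0, "ry": 0, "rz": 0, "gripper": 1}, {"tx": 0, "ty": 0.0025, "tz": 0, "rx": 0, "ry": 0, "rz": 0, "gripper": 1}])

```text
clock: 14.97
tcp_pos: [0.5192, -0.0469, 0.0573]
ee_rot: [1.0, 0.021, 0.0, -0.0]
contact_force: [-0.2, 2.6, 2.3]
opening: 0.0005
```

```bash
python3 st.py
```

```text
clk 14.9667 tcp [ 0.5192 -0.0469  0.0573] behind edge, along(mm) [  2.9 290.1]
toolx [9.991e-01 4.270e-02 2.000e-04] toolz [ 2.e-04  2.e-04 -1.e+00] F [-0.21  2.64  2.33] q [-0.2   0.1   1.65  0.    1.38  1.33] op 0.0005136467373261075
```

Request:
servo_tool(rows=[{"tx": 0, "ty": 0.0025, "tz": 0.0001, "rx": 0, "ry": 0, "rz": 0, "gripper": 1}, {"tx": 0, "ty": 0.0025, "tz": 0, "rx": 0, "ry": 0, "rz": 0, "gripper": 1}, {"tx": 0, "ty": 0.0025, "tz": 0, "rx": 0, "ry": 0, "rz": 0, "gripper": 1}, {"tx": 0, "ty": 0.0025, "tz": 0, "rx": 0, "ry": 0, "rz": 0, "gripper": 1}, {"tx": 0, "ty": 0.0025, "tz": 0, "rx": 0, "ry": 0, "rz": 0, "gripper": 1}, {"tx": 0, "ty": 0.0025, "tz": 0, "rx": 0, "ry": 0, "rz": 0, "gripper": 1}, {"tx": 0, "ty": 0.0025, "tz": 0, "rx": 0, "ry": 0, "rz": 0, "gripper": 1}, {"tx": 0, "ty": 0.0025, "tz": 0, "rx": 0, "ry": 0, "rz": 0, "gripper": 1}, {"tx": 0, "ty": 0.0025, "tz": 0, "rx": 0, "ry": 0, "rz": 0, "gripper": 1}, {"tx": 0, "ty": 0.0025, "tz": 0, "rx": 0, "ry": 0, "rz": 0, "gripper": 1}, {"tx": 0, "ty": 0.0025, "tz": 0, "rx": 0, "ry": 0, "rz": 0, "gripper": 1}, {"tx": 0, "ty": 0.0025, "tz": 0, "rx": 0, "ry": 0, "rz": 0, "gripper": 1}])

```text
clock: 15.97
tcp_pos: [0.5206, -0.0767, 0.0573]
ee_rot: [1.0, 0.021, 0.0, -0.0]
contact_force: [0.2, 4.0, 4.6]
opening: 0.0007
```

```bash
python3 st.py; python3 chk.py t4.png
```

```text
clk 15.9667 tcp [ 0.5206 -0.0767  0.0573] behind edge, along(mm) [  3.  319.9]
toolx [9.991e-01 4.290e-02 3.000e-04] toolz [ 3.e-04  3.e-04 -1.e+00] F [0.16 3.98 4.55] q [-0.25  0.11  1.64  0.    1.39  1.27] op 0.0007122366883945968
0 R end u 441.34 front v 217.64 disp 241.00 162.27 n1135
now R end u 441.06 front v 212.34 disp 241.06 162.24 n1133chk.py:6: RuntimeWarning: divide by zero encountered in scalar divide
  i=np.argmax(a<th); return i-1+(a[i-1]-th)/(a[i-1]-a[i])
```

View pics/t4.png

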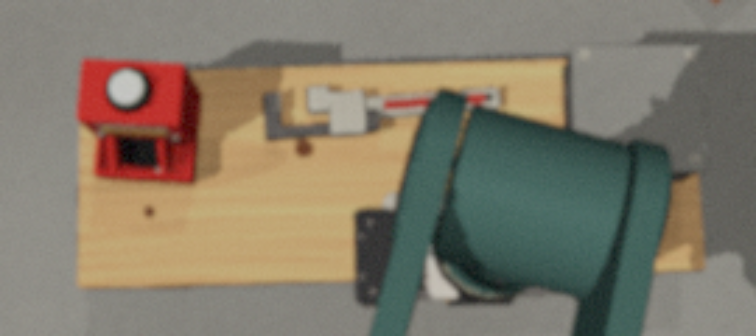

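The dispenser and the board's left end are unmoved; the odd "front v" reading is the arm getting in the way. Continuing.

Request:
servo_tool(rows=[{"tx": 0, "ty": 0.0025, "tz": -0.0002, "rx": 0, "ry": 0, "rz": 0, "gripper": 1}, {"tx": 0, "ty": 0.0025, "tz": 0, "rx": 0, "ry": 0, "rz": 0, "gripper": 1}, {"tx": 0, "ty": 0.0025, "tz": 0, "rx": 0, "ry": 0, "rz": 0, "gripper": 1}, {"tx": 0, "ty": 0.0025, "tz": 0, "rx": 0, "ry": 0, "rz": 0, "gripper": 1}, {"tx": 0, "ty": 0.0025, "tz": 0, "rx": 0, "ry": 0, "rz": 0, "gripper": 1}, {"tx": 0, "ty": 0.0025, "tz": 0, "rx": 0, "ry": 0, "rz": 0, "gripper": 1}, {"tx": 0, "ty": 0.0025, "tz": 0, "rx": 0, "ry": 0, "rz": 0, "gripper": 1}, {"tx": 0, "ty": 0.0025, "tz": 0, "rx": 0, "ry": 0, "rz": 0, "gripper": 1}, {"tx": 0, "ty": 0.0025, "tz": 0, "rx": 0, "ry": 0, "rz": 0, "gripper": 1}, {"tx": 0, "ty": 0.0025, "tz": 0, "rx": 0, "ry": 0, "rz": 0, "gripper": 1}, {"tx": 0, "ty": 0.0025, "tz": 0, "rx": 0, "ry": 0, "rz": 0, "gripper": 1}, {"tx": 0, "ty": 0.0025, "tz": 0, "rx": 0, "ry": 0, "rz": 0, "gripper": 1}])

```text
clock: 17.02
tcp_pos: [0.5217, -0.1069, 0.0573]
ee_rot: [1.0, 0.021, -0.0, 0.0]
contact_force: [-0.5, 3.0, 4.0]
opening: 0.0007
```

```bash
python3 st.py
```

```text
clk 17.0167 tcp [ 0.5217 -0.1069  0.0573] behind edge, along(mm) [  2.8 350.2]
toolx [ 0.9991  0.0427 -0.    ] toolz [-0.e+00 -1.e-04 -1.e+00] F [-0.52  3.03  4.04] q [-0.31  0.13  1.63 -0.    1.39  1.22] op 0.0007388521488884327
```

Request:
servo_tool(rows=[{"tx": 0, "ty": 0.0025, "tz": -0.0002, "rx": 0, "ry": 0, "rz": 0, "gripper": 1}, {"tx": 0, "ty": 0.0025, "tz": 0, "rx": 0, "ry": 0, "rz": 0, "gripper": 1}, {"tx": 0, "ty": 0.0025, "tz": 0, "rx": 0, "ry": 0, "rz": 0, "gripper": 1}, {"tx": 0, "ty": 0.0025, "tz": 0, "rx": 0, "ry": 0, "rz": 0, "gripper": 1}, {"tx": 0, "ty": 0.0025, "tz": 0, "rx": 0, "ry": 0, "rz": 0, "gripper": 1}, {"tx": 0, "ty": 0.0025, "tz": 0, "rx": 0, "ry": 0, "rz": 0, "gripper": 1}, {"tx": 0, "ty": 0.0025, "tz": 0, "rx": 0, "ry": 0, "rz": 0, "gripper": 1}, {"tx": 0, "ty": 0.0025, "tz": 0, "rx": 0, "ry": 0, "rz": 0, "gripper": 1}, {"tx": 0, "ty": 0.0025, "tz": 0, "rx": 0, "ry": 0, "rz": 0, "gripper": 1}, {"tx": 0, "ty": 0.0025, "tz": 0, "rx": 0, "ry": 0, "rz": 0, "gripper": 1}, {"tx": 0, "ty": 0.0025, "tz": 0, "rx": 0, "ry": 0, "rz": 0, "gripper": 1}, {"tx": 0, "ty": 0.0025, "tz": 0, "rx": 0, "ry": 0, "rz": 0, "gripper": 1}])

```text
clock: 18.02
tcp_pos: [0.5229, -0.137, 0.0573]
ee_rot: [1.0, 0.021, -0.0, 0.0]
contact_force: [0.1, 1.4, 1.6]
opening: 0.0005
```

```bash
python3 st.py
```

```text
clk 18.0167 tcp [ 0.5229 -0.137   0.0573] behind edge, along(mm) [  2.7 380.3]
toolx [ 9.991e-01  4.270e-02 -4.000e-04] toolz [-4.e-04 -3.e-04 -1.e+00] F [0.15 1.37 1.61] q [-0.36  0.14  1.61 -0.    1.39  1.17] op 0.00045228184350293635
```

Request:
servo_tool(rows=[{"tx": 0, "ty": 0.0025, "tz": 0.0002, "rx": 0, "ry": 0, "rz": 0, "gripper": 1}, {"tx": 0, "ty": 0.0025, "tz": 0, "rx": 0, "ry": 0, "rz": 0, "gripper": 1}, {"tx": 0, "ty": 0.0025, "tz": 0, "rx": 0, "ry": 0, "rz": 0, "gripper": 1}, {"tx": 0, "ty": 0.0025, "tz": 0, "rx": 0, "ry": 0, "rz": 0, "gripper": 1}, {"tx": 0, "ty": 0.0025, "tz": 0, "rx": 0, "ry": 0, "rz": 0, "gripper": 1}, {"tx": 0, "ty": 0.0025, "tz": 0, "rx": 0, "ry": 0, "rz": 0, "gripper": 1}, {"tx": 0, "ty": 0.0025, "tz": 0, "rx": 0, "ry": 0, "rz": 0, "gripper": 1}, {"tx": 0, "ty": 0.0025, "tz": 0, "rx": 0, "ry": 0, "rz": 0, "gripper": 1}, {"tx": 0, "ty": 0.0025, "tz": 0, "rx": 0, "ry": 0, "rz": 0, "gripper": 1}, {"tx": 0, "ty": 0.0025, "tz": 0, "rx": 0, "ry": 0, "rz": 0, "gripper": 1}, {"tx": 0, "ty": 0.0025, "tz": 0, "rx": 0, "ry": 0, "rz": 0, "gripper": 1}, {"tx": 0, "ty": 0.0025, "tz": 0, "rx": 0, "ry": 0, "rz": 0, "gripper": 1}])

```text
clock: 19.02
tcp_pos: [0.5243, -0.1668, 0.0573]
ee_rot: [1.0, 0.021, 0.0, 0.0]
contact_force: [0.1, 1.7, 2.4]
opening: 0.0002
```

```bash
python3 st.py
```

```text
clk 19.0167 tcp [ 0.5243 -0.1668  0.0573] behind edge, along(mm) [  2.8 410.1]
toolx [0.9991 0.0428 0.    ] toolz [ 0.e+00 -1.e-04 -1.e+00] F [0.09 1.68 2.39] q [-0.41  0.16  1.59 -0.    1.39  1.12] op 0.00024256039059752983
```

Request:
servo_tool(rows=[{"tx": 0, "ty": 0.0025, "tz": 0.0001, "rx": 0, "ry": 0, "rz": 0, "gripper": 1}, {"tx": 0, "ty": 0.0025, "tz": 0, "rx": 0, "ry": 0, "rz": 0, "gripper": 1}, {"tx": 0, "ty": 0.0025, "tz": 0, "rx": 0, "ry": 0, "rz": 0, "gripper": 1}, {"tx": 0, "ty": 0.0025, "tz": 0, "rx": 0, "ry": 0, "rz": 0, "gripper": 1}, {"tx": 0, "ty": 0.0025, "tz": 0, "rx": 0, "ry": 0, "rz": 0, "gripper": 1}, {"tx": 0, "ty": 0.0025, "tz": 0, "rx": 0, "ry": 0, "rz": 0, "gripper": 1}, {"tx": 0, "ty": 0.0025, "tz": 0, "rx": 0, "ry": 0, "rz": 0, "gripper": 1}, {"tx": 0, "ty": 0.0025, "tz": 0, "rx": 0, "ry": 0, "rz": 0, "gripper": 1}, {"tx": 0, "ty": 0.0025, "tz": 0, "rx": 0, "ry": 0, "rz": 0, "gripper": 1}, {"tx": 0, "ty": 0.0025, "tz": 0, "rx": 0, "ry": 0, "rz": 0, "gripper": 1}, {"tx": 0, "ty": 0.0025, "tz": 0, "rx": 0, "ry": 0, "rz": 0, "gripper": 1}, {"tx": 0, "ty": 0.0025, "tz": 0, "rx": 0, "ry": 0, "rz": 0, "gripper": 1}])

```text
clock: 20.02
tcp_pos: [0.5256, -0.1967, 0.0573]
ee_rot: [1.0, 0.021, 0.0, -0.0]
contact_force: [-0.3, 2.5, 4.1]
opening: 0.0004
```

```bash
python3 st.py
```

```text
clk 20.0167 tcp [ 0.5256 -0.1967  0.0573] behind edge, along(mm) [  2.9 440.1]
toolx [9.991e-01 4.280e-02 2.000e-04] toolz [ 2.e-04  1.e-04 -1.e+00] F [-0.34  2.48  4.11] q [-0.46  0.19  1.56  0.    1.4   1.07] op 0.0004162603376757311
```

Request:
servo_tool(rows=[{"tx": 0, "ty": 0.0025, "tz": -0.0001, "rx": 0, "ry": 0, "rz": 0, "gripper": 1}, {"tx": 0, "ty": 0.0025, "tz": 0, "rx": 0, "ry": 0, "rz": 0, "gripper": 1}, {"tx": 0, "ty": 0.0025, "tz": 0, "rx": 0, "ry": 0, "rz": 0, "gripper": 1}, {"tx": 0, "ty": 0.0025, "tz": 0, "rx": 0, "ry": 0, "rz": 0, "gripper": 1}, {"tx": 0, "ty": 0.0025, "tz": 0, "rx": 0, "ry": 0, "rz": 0, "gripper": 1}, {"tx": 0, "ty": 0.0025, "tz": 0, "rx": 0, "ry": 0, "rz": 0, "gripper": 1}, {"tx": 0, "ty": 0.0025, "tz": 0, "rx": 0, "ry": 0, "rz": 0, "gripper": 1}, {"tx": 0, "ty": 0.0025, "tz": 0, "rx": 0, "ry": 0, "rz": 0, "gripper": 1}, {"tx": 0, "ty": 0.0025, "tz": 0, "rx": 0, "ry": 0, "rz": 0, "gripper": 1}, {"tx": 0, "ty": 0.0025, "tz": 0, "rx": 0, "ry": 0, "rz": 0, "gripper": 1}, {"tx": 0, "ty": 0.0025, "tz": 0, "rx": 0, "ry": 0, "rz": 0, "gripper": 1}, {"tx": 0, "ty": 0.0025, "tz": 0, "rx": 0, "ry": 0, "rz": 0, "gripper": 1}])

```text
clock: 21.02
tcp_pos: [0.5269, -0.2268, 0.0573]
ee_rot: [1.0, 0.021, -0.0, 0.0]
contact_force: [0.5, 3.6, 5.3]
opening: 0.0002
```

```bash
python3 st.py
```

```text
clk 21.0167 tcp [ 0.5269 -0.2268  0.0573] behind edge, along(mm) [  2.8 470.1]
toolx [ 0.9991  0.0428 -0.    ] toolz [-0. -0. -1.] F [0.47 3.6  5.32] q [-0.51  0.21  1.53 -0.    1.4   1.02] op 0.00021756546196853807
```

Request:
servo_tool(rows=[{"tx": 0, "ty": 0.0025, "tz": -0.0003, "rx": 0, "ry": 0, "rz": 0, "gripper": 1}, {"tx": 0, "ty": 0.0025, "tz": 0, "rx": 0, "ry": 0, "rz": 0, "gripper": 1}, {"tx": 0, "ty": 0.0025, "tz": 0, "rx": 0, "ry": 0, "rz": 0, "gripper": 1}, {"tx": 0, "ty": 0.0025, "tz": 0, "rx": 0, "ry": 0, "rz": 0, "gripper": 1}, {"tx": 0, "ty": 0.0025, "tz": 0, "rx": 0, "ry": 0, "rz": 0, "gripper": 1}, {"tx": 0, "ty": 0.0025, "tz": 0, "rx": 0, "ry": 0, "rz": 0, "gripper": 1}, {"tx": 0, "ty": 0.0025, "tz": 0, "rx": 0, "ry": 0, "rz": 0, "gripper": 1}, {"tx": 0, "ty": 0.0025, "tz": 0, "rx": 0, "ry": 0, "rz": 0, "gripper": 1}, {"tx": 0, "ty": 0.0025, "tz": 0, "rx": 0, "ry": 0, "rz": 0, "gripper": 1}, {"tx": 0, "ty": 0.0025, "tz": 0, "rx": 0, "ry": 0, "rz": 0, "gripper": 1}, {"tx": 0, "ty": 0.0025, "tz": 0, "rx": 0, "ry": 0, "rz": 0, "gripper": 1}, {"tx": 0, "ty": 0.0025, "tz": 0, "rx": 0, "ry": 0, "rz": 0, "gripper": 1}, {"tx": 0, "ty": 0.0025, "tz": 0, "rx": 0, "ry": 0, "rz": 0, "gripper": 1}, {"tx": 0, "ty": 0, "tz": 0, "rx": 0, "ry": 0, "rz": 0, "gripper": 1}])

```text
clock: 22.18
tcp_pos: [0.5281, -0.2596, 0.0574]
ee_rot: [1.0, 0.021, -0.0, 0.0]
contact_force: [0.1, 0.4, -0.8]
opening: 0.0003
```

```bash
python3 st.py
```

```text
clk 22.1833 tcp [ 0.5281 -0.2596  0.0574] behind edge, along(mm) [  2.7 503. ]
toolx [ 9.991e-01  4.230e-02 -2.000e-04] toolz [-2.e-04 -4.e-04 -1.e+00] F [ 0.08  0.37 -0.79] q [-0.55  0.24  1.49 -0.    1.41  0.98] op 0.00031026807456005924
```

Contact was lost somewhere in the last 30 mm. I'll go back just above the surface, set down again and repeat that stretch.

Request:
servo_tool(rows=[{"tx": 0, "ty": 0, "tz": -0.002, "rx": 0, "ry": 0, "rz": 0, "gripper": 1}, {"tx": 0, "ty": -0.01, "tz": 0, "rx": 0, "ry": 0, "rz": 0, "gripper": 1}, {"tx": 0, "ty": -0.01, "tz": 0, "rx": 0, "ry": 0, "rz": 0, "gripper": 1}, {"tx": 0, "ty": -0.01, "tz": 0, "rx": 0, "ry": 0, "rz": 0, "gripper": 1}, {"tx": 0, "ty": 0, "tz": 0.001, "rx": 0, "ry": 0, "rz": 0, "gripper": 1}, {"tx": 0, "ty": 0, "tz": 0.001, "rx": 0, "ry": 0, "rz": 0, "gripper": 1}, {"tx": 0, "ty": 0, "tz": 0.0002, "rx": 0, "ry": 0, "rz": 0, "gripper": 1}, {"tx": 0, "ty": 0, "tz": 0, "rx": 0, "ry": 0, "rz": 0, "gripper": 1}, {"tx": 0, "ty": 0, "tz": 0, "rx": 0, "ry": 0, "rz": 0, "gripper": 1}])

```text
clock: 22.93
tcp_pos: [0.527, -0.2294, 0.0573]
ee_rot: [1.0, 0.021, -0.0, 0.0]
contact_force: [0.4, -0.7, 0.9]
opening: 0.0007
```

```bash
python3 st.py
```

```text
clk 22.9333 tcp [ 0.527  -0.2294  0.0573] behind edge, along(mm) [  2.8 472.7]
toolx [ 0.9991  0.0426 -0.    ] toolz [-0.e+00 -4.e-04 -1.e+00] F [ 0.44 -0.73  0.92] q [-0.51  0.22  1.52 -0.    1.4   1.02] op 0.0007071781588391206
```

Request:
servo_tool(rows=[{"tx": 0, "ty": 0.001, "tz": 0.0003, "rx": 0, "ry": 0, "rz": 0, "gripper": 1}, {"tx": 0, "ty": 0.0025, "tz": 0, "rx": 0, "ry": 0, "rz": 0, "gripper": 1}, {"tx": 0, "ty": 0.0025, "tz": 0, "rx": 0, "ry": 0, "rz": 0, "gripper": 1}, {"tx": 0, "ty": 0.0025, "tz": 0, "rx": 0, "ry": 0, "rz": 0, "gripper": 1}, {"tx": 0, "ty": 0.0025, "tz": 0, "rx": 0, "ry": 0, "rz": 0, "gripper": 1}])

```text
clock: 23.35
tcp_pos: [0.5276, -0.2403, 0.0573]
ee_rot: [1.0, 0.021, 0.0, -0.0]
contact_force: [0.3, 2.4, 2.2]
opening: 0.0004
```

Request:
servo_tool(rows=[{"tx": 0, "ty": 0.0025, "tz": 0.0001, "rx": 0, "ry": 0, "rz": 0, "gripper": 1}, {"tx": 0, "ty": 0.0025, "tz": 0, "rx": 0, "ry": 0, "rz": 0, "gripper": 1}, {"tx": 0, "ty": 0.0025, "tz": 0, "rx": 0, "ry": 0, "rz": 0, "gripper": 1}, {"tx": 0, "ty": 0.0025, "tz": 0, "rx": 0, "ry": 0, "rz": 0, "gripper": 1}, {"tx": 0, "ty": 0.0025, "tz": 0, "rx": 0, "ry": 0, "rz": 0, "gripper": 1}])

```text
clock: 23.77
tcp_pos: [0.5282, -0.2525, 0.0573]
ee_rot: [1.0, 0.021, 0.0, -0.0]
contact_force: [-0.2, 3.6, 4.5]
opening: 0.0005
```

```bash
python3 st.py
```

```text
clk 23.7667 tcp [ 0.5282 -0.2525  0.0573] behind edge, along(mm) [  3.1 495.9]
toolx [9.991e-01 4.290e-02 5.000e-04] toolz [ 5.e-04  3.e-04 -1.e+00] F [-0.2   3.63  4.46] q [-0.54  0.24  1.5   0.    1.41  0.98] op 0.00045547651519350766
```

Contact is confirmed in the last 45 mm. I'll run to about 508 mm and check the force there, then lift clear.

Request:
servo_tool(rows=[{"tx": 0, "ty": 0.0025, "tz": 0, "rx": 0, "ry": 0, "rz": 0, "gripper": 1}, {"tx": 0, "ty": 0.0025, "tz": 0, "rx": 0, "ry": 0, "rz": 0, "gripper": 1}, {"tx": 0, "ty": 0.0025, "tz": 0, "rx": 0, "ry": 0, "rz": 0, "gripper": 1}, {"tx": 0, "ty": 0.0025, "tz": 0, "rx": 0, "ry": 0, "rz": 0, "gripper": 1}, {"tx": 0, "ty": 0.002, "tz": 0, "rx": 0, "ry": 0, "rz": 0, "gripper": 1}])

```text
clock: 24.18
tcp_pos: [0.5287, -0.2646, 0.0573]
ee_rot: [1.0, 0.021, 0.0, -0.0]
contact_force: [0.3, 4.5, 4.6]
opening: 0.0006
```

Request:
servo_tool(rows=[{"tx": 0, "ty": 0, "tz": -0.001, "rx": 0, "ry": 0, "rz": 0, "gripper": 1}, {"tx": 0, "ty": 0, "tz": -0.005, "rx": 0, "ry": 0, "rz": 0, "gripper": 1}, {"tx": 0, "ty": 0, "tz": -0.02, "rx": 0, "ry": 0, "rz": 0, "gripper": 1}, {"tx": 0, "ty": 0, "tz": -0.025, "rx": 0, "ry": 0, "rz": 0, "gripper": 1}, {"tx": 0, "ty": 0, "tz": -0.025, "rx": 0, "ry": 0, "rz": 0, "gripper": 1}, {"tx": 0, "ty": 0, "tz": -0.025, "rx": 0, "ry": 0, "rz": 0, "gripper": 1}, {"tx": -0.02, "ty": 0, "tz": -0.02, "rx": 0, "ry": 0, "rz": 0, "gripper": 1}, {"tx": -0.03, "ty": 0.01, "tz": 0, "rx": 0, "ry": 0, "rz": 0, "gripper": 1}, {"tx": -0.03, "ty": 0.02, "tz": 0, "rx": 0, "ry": 0, "rz": 0, "gripper": 1}, {"tx": -0.03, "ty": 0.02, "tz": 0, "rx": 0, "ry": 0, "rz": 0, "gripper": 1}, {"tx": -0.03, "ty": 0.02, "tz": 0, "rx": 0, "ry": 0, "rz": 0, "gripper": 1}, {"tx": -0.02, "ty": 0.02, "tz": 0, "rx": 0, "ry": 0, "rz": 0, "gripper": 1}, {"tx": 0, "ty": 0, "tz": 0, "rx": 0, "ry": 0, "rz": 0, "gripper": 1}, {"tx": 0, "ty": 0, "tz": 0, "rx": 0, "ry": 0, "rz": 0, "gripper": 1}, {"tx": 0, "ty": 0, "tz": 0, "rx": 0, "ry": 0, "rz": 0, "gripper": 1}])

```text
clock: 25.43
tcp_pos: [0.3724, -0.3613, 0.1777]
ee_rot: [1.0, 0.021, -0.0, -0.0]
contact_force: [0.5, 0.3, 0.9]
opening: 0.0008
```

```bash
python3 st.py; python3 chk.py t5.png
```

```text
clk 25.4333 tcp [ 0.3724 -0.3613  0.1777] behind edge, along(mm) [-157.2  597.9]
toolx [ 9.991e-01  4.220e-02 -3.000e-04] toolz [-3.e-04  2.e-04 -1.e+00] F [0.52 0.34 0.9 ] q [-0.88  0.03  1.49 -0.    1.63  0.65] op 0.000816252804954884
0 R end u 441.34 front v 217.64 disp 241.00 162.27 n1135
now R end u 441.30 front v 217.64 disp 240.96 162.29 n1139
```

View pics/t5.png

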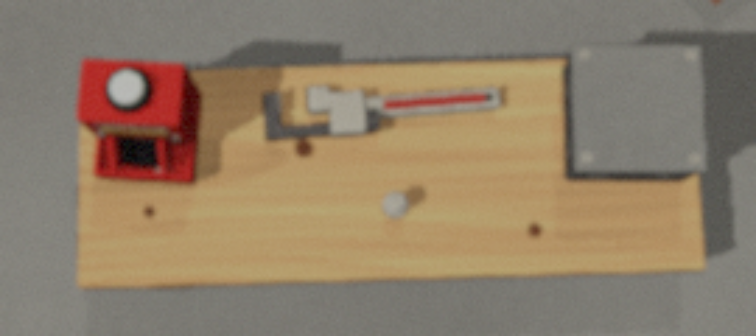

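Everything stands where it was: dispenser at (140,120), bolt at (397,205), box at (637,110), wrench at (385,105). The arm is clear, so I'm handing in.

```bash
python3 -c "
from rig import robot
print(robot.sign_off())"
```

```text
the job is handed in; nothing more can be done
None
```

I ran the shut fingertips along the front top edge from the dispenser's (left) end to the other end, then lifted clear and handed the job in at about 25 s. The sign-off gave no verdict.

- **Contact:** I set down about 21 mm from the left end and lifted off about 11 mm from the right end, with the fingertips about 3 mm behind the edge line. The vertical force stayed between about 1.5 and 6 N at nearly every reading. At least one of these readings fell inside each of the ten judged stretches. The force was only read at the end of each short move, so contact between readings is inferred.
- **Friction:** it was higher than expected, with up to 4.5 N of sideways drag, so I eased the pressure as I went. The board did not move.
- **One lapse:** contact faded somewhere between about 470 and 503 mm along. I went back just above the surface to about 473 mm, set down again and repeated that stretch, reading 2 to 4.6 N.
- **Last check (top camera):** the board's right end, its front edge and the dispenser are within 0.05 pixel (about 0.1 mm) of the first picture. I checked the box, wrench and bolt by eye only, and they look unmoved.
- **Readings that disagreed:** two mid-run camera checks, one on the dispenser and one on the front edge, gave wrong values because the arm was in the way. Both came right once the arm was clear.

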